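# Turn a toothed rotor by fingertip to check it runs free

## Robot

A 6-joint arm with a two-finger parallel gripper is mounted at the origin on a cart in front of the work surface, level with it; the furniture and walls round the work are solid. World frame = base frame: x ahead of the robot, y to its left, z up, the work surface at z = 0. Lengths are in mm, angles in rad, forces in N, time in s.
With the tool pointing down it reaches from about 375 to 900 mm from the base axis. Payload 3.1 kg.
Tool frame: the origin (TCP) lies between the finger pads; the fingertips stand 22 mm ahead of it and the grasp point (between the pads) lies 3 mm ahead of it (manip.tcp_to_tips is the distance from the TCP to the fingertips, in mm); y points along the fingers, x is the direction in which the jaws open and shut, and the axes are right-handed (so a half turn about y gives the same grasp; the last joint's range is limited). The gripper opens to 87 mm and grips with 3 to 60 N. Pads are 19 mm wide; open, the fingers measure 117 mm over their backs; the gripper's body (75 mm by 190 mm) begins 51 mm behind the grasp point.
Start: joints at [-1.407, 0.527, 1.433, -0, 1.181, -0.178], TCP at [210.1, -588.604, 244.548] pointing down, gripper open.
Joint ranges: [-3.08, 3.08], [-0.75, 2.2], [0.22, 2.44], [-1.43, 4.57], [0, 2.65], [-2.85, 2.85]. Speed limits (rad/s): [2.79, 2.79, 3.14, 3.14, 3.14, 3.14].

## Interface

Orientations are given as a unit quaternion [x, y, z, w].
In Python, from bench import status, vision, manip gives the robot as it stands.
- The arm moves only by the tool send_rows, never from a script. Its argument "plan" is a list of rows, each a list of 7 numbers: the turn, a rotation vector about the world's x, y, z in degrees, then the shift along the world's x, y, z in units of 40 mm (1.0 is 40 mm), then the finger opening in mm, from 0 to 87. A call has 1 to 12 rows; each row shifts and turns the commanded pose from where the row before left it; what a row does not reach is not made up. A row lasts 1/10 s, in which the tool goes at most 50 mm and 8.59 degrees, less where a joint would pass 70% of its speed; a pose out of reach is approached as far as the arm can. A call is refused whole if a number of a shift passes 1 or a number of a turn 8.59, either way. A call with a gripper value outside its range is refused whole. The fingers move at their own pace and stop on an object; the grip force is fixed at half the most. Time passes only in rows, so rows that do not move let the fingers close. It gives the time, the measured TCP pose, the force and the opening at its end, in the units of the state.
- status.state(): the state, without advancing time (a new reading comes with each control period).
- vision.capture(name): name is "side" or "top" or "wrist"; returns a dict with "img" (384x512x3 uint8, blue, green, red), "depth" (384x512 float32, mm along the optical axis (not along the pixel's ray), 0 where there is no reading), "vertical_fov" (degrees; the focal length in pixels is half the picture's height over the tangent of half this angle, whatever the lens; pixels are square), "cx", "cy" (the principal point, pixels), "R" (3x3) and "t" (3): a world point X has camera coordinates R X + t; the wrist camera has in their place "hand_eye" (4x4, takes a point from camera to tool coordinates, whose origin is the TCP and whose axes are the tool frame's). Camera axes: x right, y down, z forward; pixel columns grow to the right and rows downward; lengths in mm; the calibration is good to about 2 mm. A picture is of the moment at which its call begins: read the wrist's pose just before it.
- manip.sign_off(): hands the job in, once; it reports no verdict.
The state is a dict: "time_s": time; "joints": joint angles; "joint_vel": joint speeds; "tau": joint torques, N m; "tcp_pos": TCP position; "tcp_rot": TCP orientation; "ft_force": force on the tool from outside, world axes, zero at the start; "ft_torque": the same for the moment, N m; "opening": opening from 0.0 (shut) to 1.0 (fully open).
Only numpy, scipy, OpenCV 4.12 (cv2) and the standard library are available. Lean on these libraries where they do the work, as an engineer would, in place of code of your own. Each camera call takes 0.05 s, during which the arm holds its last target.

## Task

Pull the orange-headed locking pin out of the bearing stand and stand it in the aluminium cup. Then, pressing on the flat top of the steel rotor with shut fingertips, drag the rotor round one full turn anticlockwise (seen from above) to check it runs free, never putting more than 15 N on it, and leave it at rest with its red line back over the pin socket. Leave the other parts lying about where they are.

Things in the scene. Friction and masses are not known exactly. Their poses are not given: they have to be found in the camera images.
- stand: Green bearing stand, bolted down, base plate 172 x 150 x 12 mm; origin at the centre of its underside on the worktop, on the rotor's axis; z up. It carries a flat steel rotor: disc 104 mm across, 14 mm thick, with 12 teeth to 132 mm overall. On the -x side, 64 mm from the axis, stands a steel pin socket 32 x 32 mm.
- spindle (a point): Top of the fixed column, on the rotor's axis, 34 mm above the worktop. The rotor above it sits at a clamp height that differs each time and is not measured: its flat, smooth top is anywhere from 58 to 78 mm above the worktop and must be found by touch. A thin red line runs on that top from near the centre to the slot over the pin socket.
- column_foot (a point): Foot of the column on the plate, on the axis. How the rotor behaves: it floats on a spring, yields under about 2 N of downward push and sinks 1 mm per further 4 N, 7 mm at most. Seal drag (0.1 N m) holds it wherever it is left; too light a touch slips: press 5 to 8 N about 42 mm from the axis. Over 15 N from anything on the rotor is too much.
- rotor (a joint): Rotor angle in rad, growing anticlockwise seen from above; about 0 at the start, with the red line over the pin socket (on the stand's -x side). One full turn is 6.28. The locking pin in its slot leaves it only about 0.03 rad of play.
- boss_top (a point): Centre of the pin socket's mouth, 34 mm above the worktop; the hole is 10.5 mm wide and 18 mm deep.
- pin: Loose locking pin, 60 g, 100 mm long: steel shank 9 mm in diameter, orange round head 18 mm in diameter over its upper 25 mm. It stands upright in the socket, through a slot of the rotor; origin at the centre of its foot (16 mm above the worktop at the start), z along the pin to the head.
- pin_head (a point): Middle of the pin's orange head, 87.5 mm above the foot; the place to grip it.
- cup: Open round aluminium cup, fixed to the worktop, 72 mm across the mouth, 60 mm high, 3 mm wall; origin at the centre of its underside, z up. The pin stands or leans in it with the head above the rim.
- gauge: Bystander: round pressure gauge with brass stem, 78 x 55 x 24 mm, lying down; origin at the centre of its underside.
- coupler: Bystander: steel quick air coupler with a red ring, 29 x 83 x 28 mm, lying down; origin at the centre of its underside.
- spool: Bystander: white spool 52 mm in diameter, 16 mm high; origin at the centre of its underside.
- carton: Bystander: small white carton, 50 x 75 x 42 mm; origin at the centre of its underside.
There are look-alikes about, which are no part of the job. Leave any brown or pink look-alike of the cup alone.

How it is judged:
By the outcome, as a careful person would: the job done as asked, in the order asked, and still so for the second after the job is handed in, with the robot touching nothing.
It also fails if it takes over 67 s, if anything falls off the work surface, if the arm or the gripper's body presses on something with over 40 N, if the wrist force passes 120 N, or if a joint passes its speed limit or range.

## Working session

There is one attempt and no reset: what is moved stays moved. The work goes in short steps, Python scripts to look and compute and a tool call to move; the robot and the scene stay as the last step left them, time stands still between calls to the robot, and variables do not carry over. Pictures are saved under pics/ and viewed, and the job is handed in when it is done.

Besides the shell and the picture viewer there is one more tool, called after "Call:" in YAML: its name, and indented under it one key for each argument. send_rows: Moves the arm, as the interface text tells. Its arguments: {"type":"object","properties":{"plan":{"type":"array"}},"required":["plan"]}

```bash
ls; mkdir -p pics; cat > h.py <<'E'
import numpy as np, cv2
from scipy.spatial.transform import Rotation as Ro
from bench import status, vision, manip
def K(c):
    f=c["img"].shape[0]/2/np.tan(np.radians(c["vertical_fov"])/2); return f,c["cx"],c["cy"]
def pose(c,s=None):
    "camera->world R,t"
    if "R" in c and c.get("R") is not None:
        R=np.array(c["R"]);t=np.array(c["t"]);return R.T,-R.T@t
    H=np.array(c["hand_eye"]);Rt=Ro.from_quat(s["tcp_rot"]).as_matrix()
    return Rt@H[:3,:3],Rt@H[:3,3]+np.array(s["tcp_pos"])
def onplane(c,u,v,z,s=None):
    f,cx,cy=K(c);R,o=pose(c,s);d=R@np.array([(u-cx)/f,(v-cy)/f,1]);return o+d*(z-o[2])/d[2]
def bydepth(c,u,v,s=None):
    f,cx,cy=K(c);R,o=pose(c,s);D=c["depth"][int(round(v)),int(round(u))];return o+R@(np.array([(u-cx)/f,(v-cy)/f,1])*D)
def proj(c,X,s=None):
    f,cx,cy=K(c);R,o=pose(c,s);p=R.T@(np.array(X)-o);return f*p[0]/p[2]+cx,f*p[1]/p[2]+cy
def cloud(c,s=None):
    f,cx,cy=K(c);R,o=pose(c,s);D=c["depth"];v,u=np.mgrid[:D.shape[0],:D.shape[1]]
    P=np.stack([(u-cx)/f*D,(v-cy)/f*D,D],-1);return P@R.T+o
E
python3 - <<'E'
from h import *
import pickle
s=status.state();print(s)
for n in ["side","top","wrist"]:
    c=vision.capture(n);cv2.imwrite(f"pics/{n}0.png",c["img"]);pickle.dump((c,s),open(n+"0.pkl","wb"));print(n,pose(c,s)[1].round(),c["vertical_fov"])
E
```

```text
pics
{'time_s': 0.0, 'joints': array([-1.40651452e+00,  5.28442552e-01,  1.43388196e+00,  1.36379097e-05,
        1.18141193e+00, -1.78521637e-01]), 'joint_vel': array([-0.00049252, -0.00037046, -0.00164758,  0.00079143, -0.00077289,
        0.00131375]), 'tau': array([ 1.49333155e-04, -4.40036881e+01, -1.76591080e+01,  6.34523551e-02,
        5.81700832e-02, -1.53030060e-04]), 'tcp_pos': array([ 209.98605284, -587.94774285,  243.59257308]), 'tcp_rot': array([-0.57741091,  0.40792169, -0.4068638 ,  0.57849667]), 'ft_force': array([ 0.2424816 , -0.10831302,  1.6470396 ]), 'ft_torque': array([-0.00034969,  0.04142317,  0.00188935]), 'opening': 0.9992076888021078}
side [ 448. -910.  590.] 55.763809987631305
top [ 417.   44. 1428.] 44.375362077052884
wrist [ 284. -563.  384.] 68.9442911061062
```

View pics/top0.png

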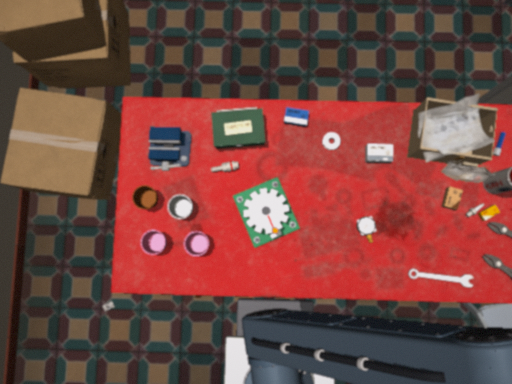

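View pics/side0.png

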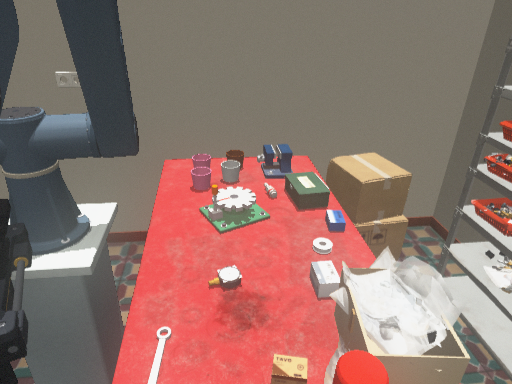

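View pics/wrist0.png

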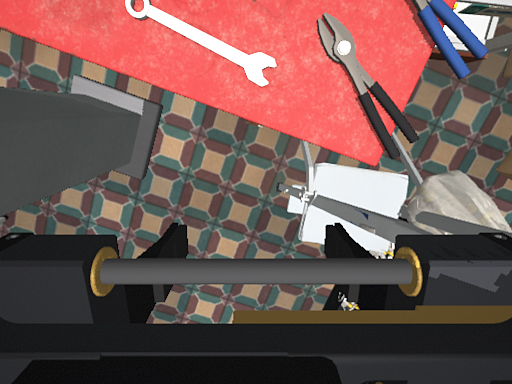

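```bash
python3 - <<'E'
from h import *
s=status.state();print(Ro.from_quat(s["tcp_rot"]).as_matrix().round(3));c=vision.capture("wrist");print(np.array(c["hand_eye"]).round(3))
E
```

```text
[[ 0.336 -0.     0.942]
 [-0.942  0.002  0.336]
 [-0.002 -1.     0.   ]]
[[ 1.00000e+00 -1.00000e-03 -0.00000e+00  7.00000e-01]
 [-0.00000e+00 -2.85000e-01  9.58000e-01 -1.40325e+02]
 [-1.00000e-03 -9.58000e-01 -2.85000e-01  7.82410e+01]
 [ 0.00000e+00  0.00000e+00  0.00000e+00  1.00000e+00]]
```

The top view shows the green stand with its white rotor at (266,211) and the orange head at (276,232). The cup candidates are:
- grey at (180,207): the aluminium one
- brown at (145,198): look-alike
- pink at (153,242) and (197,244): look-alikes

Next I'll check a close crop and measure.

```bash
python3 - <<'E'
from h import *
import pickle
c,s=pickle.load(open("top0.pkl","rb"))
img=c["img"]
cv2.imwrite("pics/topcrop.png",cv2.resize(img[165:270,125:315],None,fx=4,fy=4,interpolation=cv2.INTER_CUBIC))
c2,_=pickle.load(open("side0.pkl","rb"))
cv2.imwrite("pics/sidecrop.png",cv2.resize(c2["img"][140:240,180:300],None,fx=6,fy=6,interpolation=cv2.INTER_CUBIC))
hsv=cv2.cvtColor(img,cv2.COLOR_BGR2HSV)
# orange
for nm,cc in (("top",c),("side",c2)):
    h=cv2.cvtColor(cc["img"],cv2.COLOR_BGR2HSV)
    m=((h[...,0]>=8)&(h[...,0]<=22)&(h[...,1]>150)&(h[...,2]>140)).astype(np.uint8)
    n,l,st,ce=cv2.connectedComponentsWithStats(m)
    for i in range(1,n):
        if st[i,4]>5: print(nm,"orange",ce[i].round(1),st[i])
    g=((h[...,0]>=50)&(h[...,0]<=85)&(h[...,1]>110)&(h[...,2]>50)).astype(np.uint8)
    n,l,st,ce=cv2.connectedComponentsWithStats(g)
    for i in range(1,n):
        if st[i,4]>150: print(nm,"green",ce[i].round(1),st[i])
P=cloud(c)
for u,v in((266,211),(262,205),(276,232),(180,207),(180,200),(240,215)): print(u,v,P[v,u].round(1))
E
```

```text
top orange [148.2 198.4] [142 191  13  16 163]
top orange [490.4 210.6] [479 204  21  13 153]
top orange [274.7 230.1] [273 228   5   5  21]
top orange [369.4 238. ] [366 234   7   9  40]
top green [255.5 189.4] [234 179  44  21 153]
side orange [214.2 188.7] [212 184   6  11  52]
side orange [213.1 281.2] [208 279  11   5  26]
266 211 [519.5  48.6  65. ]
262 205 [537.2  60.7  59.5]
276 232 [458.   19.3 117.3]
180 207 [529.8 310.3   4.8]
180 200 [550.8 310.6   8.8]
240 215 [510.2 127.4   1.1]
```

View pics/topcrop.png

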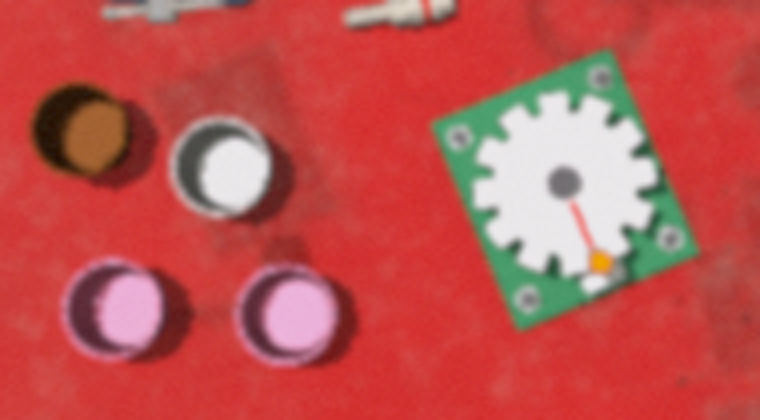

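View pics/sidecrop.png

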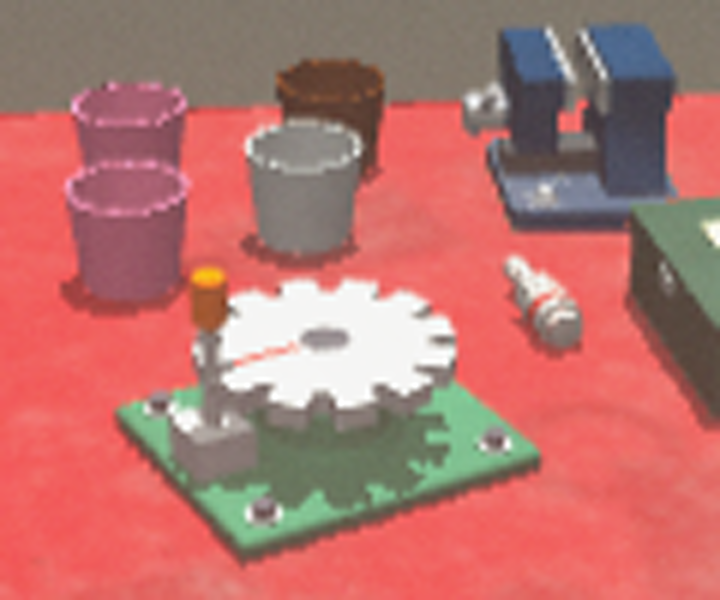

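The crop confirms the choice: the grey cup is at about (180,207). The pin's orange head is at (275,230) in the top view and (214,189) in the side view. Now positions.

```bash
python3 - <<'E'
from h import *
import pickle
c,s=pickle.load(open("top0.pkl","rb")); c2,_=pickle.load(open("side0.pkl","rb"))
def tri(a,b):
    A=[];B=[]
    M=np.zeros((3,3));r=np.zeros(3)
    for cc,(u,v) in((c,a),(c2,b)):
        o=pose(cc)[1];d=onplane(cc,u,v,0)-o;d/=np.linalg.norm(d);Q=np.eye(3)-np.outer(d,d);M+=Q;r+=Q@o;A.append((o,Q))
    X=np.linalg.solve(M,r);return X.round(1),[np.linalg.norm(Q@(X-o)).round(1) for o,Q in A]
print("head top plane112",onplane(c,274.7,230.1,114).round(1), "tri",tri((274.7,230.1),(214.2,188.7)))
print("side at z103.5",onplane(c2,214.2,188.7,103.5).round(1))
h=cv2.cvtColor(c["img"],cv2.COLOR_BGR2HSV)
# plate incl rotor silhouette: non red
sub=np.zeros(h.shape[:2],np.uint8);sub[170:255,228:308]=1
m=(((h[...,0]>=35)&(h[...,0]<=90)&(h[...,1]>70))&(sub>0)).astype(np.uint8)
pts=cv2.findNonZero(m);hull=cv2.convexHull(pts)
rect=cv2.minAreaRect(hull);print("rect",rect)
cor=cv2.boxPoints(rect);W=np.array([onplane(c,u,v,12) for u,v in cor]);print(W.round(1),"center",W.mean(0).round(1))
e=[W[1]-W[0],W[2]-W[1]];print([np.linalg.norm(x).round(1) for x in e],[np.degrees(np.arctan2(x[1],x[0])).round(1) for x in e])
# white rotor top view
m=((h[...,1]<60)&(h[...,2]>190)&(sub>0)).astype(np.uint8)
m=cv2.morphologyEx(m,cv2.MORPH_OPEN,np.ones((3,3)));n,l,st,ce=cv2.connectedComponentsWithStats(m);i=1+st[1:,4].argmax();print("rotor",st[i],ce[i])
cn=max(cv2.findContours((l==i).astype(np.uint8),0,2)[0],key=cv2.contourArea);ci=cv2.minEnclosingCircle(cn);print("circ",ci,onplane(c,*ci[0],65).round(1))
m=((h[...,2]<150)&(h[...,1]<80)).astype(np.uint8);m[:205]=0;m[216:]=0;m[:,:260]=0;m[:,272:]=0
M=cv2.moments(m,True);u,v=M["m10"]/M["m00"],M["m01"]/M["m00"];print("hub",u,v,M["m00"],onplane(c,u,v,62).round(1))
P=cloud(c)
mm=(l==i);z=P[...,2][mm];print("rotor z med",np.median(z),z.std())
# cup: annulus outer by non-red grey
roi=np.zeros_like(m);roi[190:224,164:198]=1
m=((h[...,1]<90)&(roi>0)).astype(np.uint8);n,l,st,ce=cv2.connectedComponentsWithStats(m);i=1+st[1:,4].argmax()
cn=max(cv2.findContours((l==i).astype(np.uint8),0,2)[0],key=cv2.contourArea);ci=cv2.minEnclosingCircle(cn);el=cv2.fitEllipse(cn);print("cup",ci,el,onplane(c,*ci[0],60).round(1),onplane(c,*el[0],60).round(1), "cloud max z",P[...,2][l==i].max())
f=K(c)[0];print("f",f,"px/mm at60",f/1368)
E
```

```text
head top plane112 [463.3  23.  114. ] tri (array([462.7,  22.8, 102.7]), [np.float64(0.9), np.float64(0.9)])
side at z103.5 [461.8  21.2 103.5]
rect ((265.8362121582031, 211.78448486328125), (55.93653869628906, 48.71468734741211), 66.80140686035156)
[[567.5 151.5  12. ]
 [629.4  17.3  12. ]
 [475.3 -52.   12. ]
 [414.7  80.6  12. ]] center [521.7  49.4  12. ]
[np.float64(147.8), np.float64(169.0)] [np.float64(-65.2), np.float64(-155.8)]
rotor [ 244  188   45   45 1276] [265.35109718 209.84874608]
circ ((265.62310791015625, 210.1005096435547), 22.654407501220703) [522.1  49.8  65. ]
hub 265.6842105263158 210.18421052631578 38.0 [522.1  49.6  62. ]
rotor z med 64.19344224405609 85.38129166891875
cup ((179.91175842285156, 206.28431701660156), 12.975586891174316) ((180.03904724121094, 206.32801818847656), (24.696182250976562, 25.33437156677246), 117.12770080566406) [527.5 300.4  60. ] [527.4 300.   60. ] cloud max z 1427.6857171383597
f 470.770948295883 px/mm at60 0.3441308101578092
```

Measurements are consistent with the sizes given:
- Stand axis is about (522, 49.6), with yaw about 24.5°.
- The pin is about (463.3, 22.8), 65 mm from the axis.
- The cup is about (527.5, 300).

I'll move above the pin.

Call:
send_rows:
  plan:
    - [0, 0, 8.5, 0.39, 0.95, -0.05, 87]
    - [0, 0, 8.5, 0.39, 0.95, -0.05, 87]
    - [0, 0, 8.5, 0.39, 0.95, -0.05, 87]
    - [0, 0, 8.5, 0.39, 0.95, -0.05, 87]
    - [0, 0, 8.5, 0.39, 0.95, -0.05, 87]
    - [0, 0, 8.5, 0.39, 0.95, -0.05, 87]
    - [0, 0, 8.5, 0.39, 0.95, -0.05, 87]
    - [0, 0, 8.5, 0.39, 0.95, -0.05, 87]

```text
time_s: 1.0
tcp_pos: [335.3, -283.1, 228.6]
tcp_rot: [0.707, -0.012, 0.013, -0.707]
ft_force: [1.8, 0.5, -0.6]
opening: 0.999
```

Call:
send_rows:
  plan:
    - [0, 0, 8.5, 0.39, 0.95, -0.05, 60]
    - [0, 0, 8.5, 0.39, 0.95, -0.05, 50]
    - [0, 0, 8.5, 0.39, 0.95, -0.05, 50]
    - [0, 0, 0, 0.39, 0.95, -0.05, 50]
    - [0, 0, 0, 0.39, 0.95, -0.05, 50]
    - [0, 0, 0, 0.39, 0.95, -0.05, 50]
    - [0, 0, 0, 0.4, 0.95, -0.05, 50]
    - [0, 0, 0, 0.4, 0.95, -0.05, 50]
    - [0, 0, 0, 0, 0, 0, 50]
    - [0, 0, 0, 0, 0, 0, 50]

```text
time_s: 2.0
tcp_pos: [460.4, 20.2, 212.4]
tcp_rot: [0.693, 0.143, -0.143, -0.692]
ft_force: [-0.2, -0.2, 0.7]
opening: 0.577
```

```bash
python3 - <<'E'
from h import *
import pickle
s=status.state();c=vision.capture("wrist");pickle.dump((c,s),open("w1.pkl","wb"));cv2.imwrite("pics/w1.png",c["img"])
print(s["time_s"],s["tcp_pos"],Ro.from_quat(s["tcp_rot"]).as_matrix().round(3),s["ft_force"],s["joints"])
print(proj(c,[463.3,22.8,114],s))
E
```

```text
2.0 [460.3566845   20.16233586 212.37638922] [[ 0.918 -0.001 -0.396]
 [ 0.396 -0.     0.918]
 [-0.001 -1.    -0.   ]] [-0.23182202 -0.20375664  0.68842186] [-1.99210443e-01  3.58260349e-01  1.86726264e+00 -5.95376767e-04
  9.16560477e-01 -6.05780224e-01]
(np.float64(260.30600674147985), np.float64(198.67270458036046))
```

View pics/w1.png

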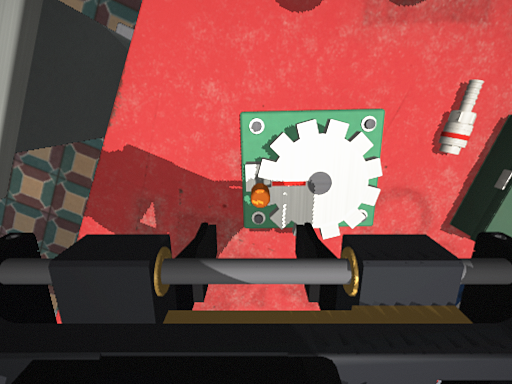

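The wrist view shows the orange head at (260,196), 2 px from where I predicted it. The hub is at (319,182), and the red line runs from the hub to the pin. Refining.

```bash
cat >> h.py <<'E'
def orange(c,lo=6,hi=22,smin=150,vmin=100,roi=None):
    h=cv2.cvtColor(c["img"],cv2.COLOR_BGR2HSV)
    m=((h[...,0]>=lo)&(h[...,0]<=hi)&(h[...,1]>smin)&(h[...,2]>vmin)).astype(np.uint8)
    if roi: z=np.zeros_like(m);z[roi[1]:roi[3],roi[0]:roi[2]]=1;m*=z
    n,l,st,ce=cv2.connectedComponentsWithStats(m);i=1+st[1:,4].argmax();return ce[i],st[i],l==i
E
python3 - <<'E'
from h import *
import pickle
c,s=pickle.load(open("w1.pkl","rb"))
ce,st,m=orange(c,roi=(240,170,280,215));print(ce,st)
P=cloud(c,s);Q=P[m];print("orange pts z pct",np.percentile(Q[:,2],[5,25,50,75,95]).round(1))
t=Q[(Q[:,2]>112)];print(len(t),t.mean(0).round(1),((t.max(0)+t.min(0))/2).round(1))
h=cv2.cvtColor(c["img"],cv2.COLOR_BGR2HSV)
x=((h[...,1]<60)&(h[...,2]>170)).astype(np.uint8);x[:118]=0;x[222:]=0;x[:,:272]=0;x[:,385:]=0
z=P[...,2][x>0];print("rotor z",np.percentile(z,[10,25,50,75,90]).round(1))
g=((h[...,1]<70)&(h[...,2]<140)).astype(np.uint8);g[:168]=0;g[196:]=0;g[:,:305]=0;g[:,:0]=0;g[:,334:]=0
n,l,st,ce2=cv2.connectedComponentsWithStats(g);i=1+st[1:,4].argmax();print("hub",st[i],ce2[i],onplane(c,*ce2[i],62,s).round(1),np.median(P[...,2][l==i]))
gg=((h[...,0]>=35)&(h[...,0]<=90)&(h[...,1]>70));print("plate z",np.median(P[...,2][gg&(np.arange(384)[:,None]<225)&(np.arange(384)[:,None]>105)&(np.arange(512)>235)&(np.arange(512)<390)]))
print("table z",np.median(P[20:90,160:240,2]))
crop=c["img"][100:240,220:400];cv2.imwrite("pics/w1c.png",cv2.resize(crop,None,fx=4,fy=4,interpolation=cv2.INTER_CUBIC))
print("rotor centre by plane66:",[onplane(c,u,v,66,s).round(1) for u,v in((319.5,182.5),)])
E
```

```text
[259.65102639 196.06451613] [251 183  19  25 341]
orange pts z pct [ 98.3 114.5 115.6 116.2 117. ]
288 [461.9  24.7 117.3] [450.4  53.1 232.6]
rotor z [62.3 62.8 63.3 63.7 64.2]
hub [307 172  25  22 410] [319.0195122  182.83902439] [521.3  49.1  62. ] 63.687631087787196
plate z 11.83724998553987
table z 0.09252939601773846
rotor centre by plane66: [array([520.3,  50.2,  66. ])]
```

View pics/w1c.png

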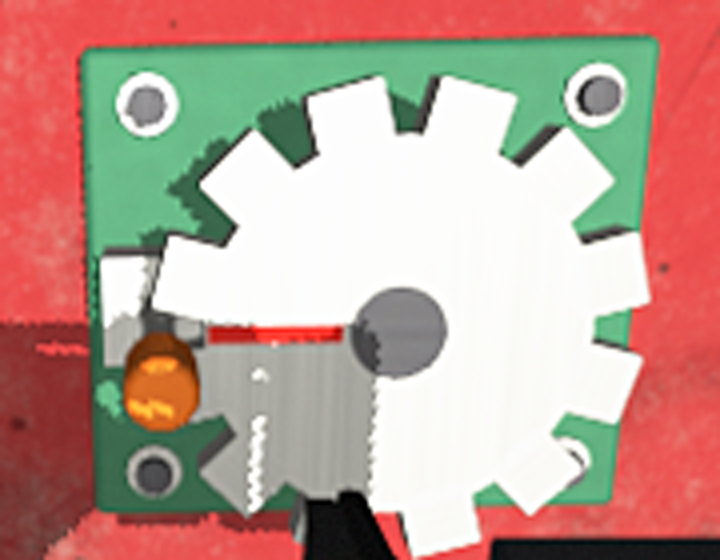

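```bash
python3 - <<'E'
from h import *
import pickle
c,s=pickle.load(open("w1.pkl","rb"))
ce,st,m=orange(c,roi=(240,170,280,215));P=cloud(c,s);Q=P[m];t=Q[(Q[:,2]>114)&(Q[:,2]<118.5)]
print(len(t),np.median(t,0).round(2),((np.percentile(t,97,0)+np.percentile(t,3,0))/2).round(2),(np.percentile(t,98,0)-np.percentile(t,2,0)).round(1))
# top disc rim: bottom ellipse of mask in image; extreme columns
v,u=np.nonzero(m&(P[...,2]>114)&(P[...,2]<118.5)); print(u.min(),u.max(),v.min(),v.max(), onplane(c,(u.min()+u.max())/2,(v.min()+v.max())/2,116,s))
E
```

```text
272 [462.36  24.04 115.83] [462.29  23.94 115.71] [15.  15.   2.9]
251 269 189 206 [462.33555688  24.26722747 116.        ]
```

Call:
send_rows:
  plan:
    - [0, 0, 0.9, 0.06, 0.08, -0.2, 50]
    - [0, 0, 0, 0, 0, -0.6, 50]
    - [0, 0, 0, 0, 0, -0.7, 50]
    - [0, 0, 0, 0, 0, -0.6, 50]
    - [0, 0, 0, 0, 0, -0.3, 50]
    - [0, 0, 0, 0, 0, -0.2, 50]
    - [0, 0, 0, 0, 0, 0, 50]
    - [0, 0, 0, 0, 0, 0, 50]

```text
time_s: 2.85
tcp_pos: [463.1, 22.0, 108.7]
tcp_rot: [0.692, 0.147, -0.147, -0.692]
ft_force: [-0.1, -0.4, -1.0]
opening: 0.574
```

```bash
python3 - <<'E'
from h import *
import pickle
s=status.state();c=vision.capture("wrist");pickle.dump((c,s),open("w2.pkl","wb"));cv2.imwrite("pics/w2.png",c["img"])
print(s["time_s"],s["tcp_pos"],s["ft_force"])
c=vision.capture("side");cv2.imwrite("pics/s2.png",cv2.resize(c["img"][120:260,160:320],None,fx=5,fy=5))
E
```

```text
2.85 [463.12137932  22.00927123 108.73716561] [-0.14722306 -0.35837823 -1.0148284 ]
```

View pics/w2.png

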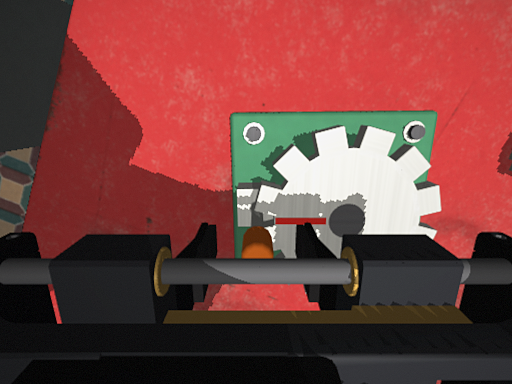

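View pics/s2.png

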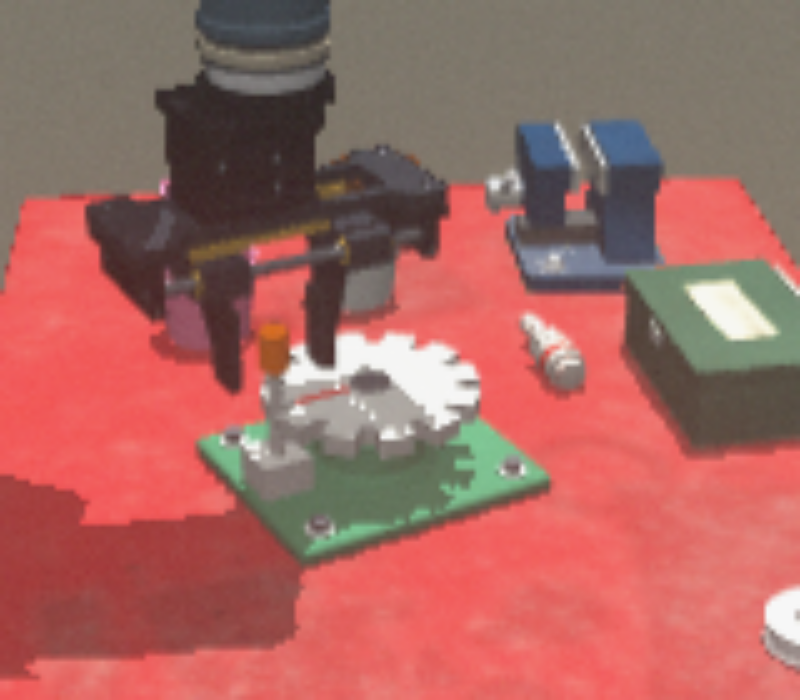

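The head sits centred between the fingers (column 257). Nudge and close.

Call:
send_rows:
  plan:
    - [0, 0, 0, 0, 0.03, -0.04, 40]
    - [0, 0, 0, 0, 0, 0, 28]
    - [0, 0, 0, 0, 0, 0, 20]
    - [0, 0, 0, 0, 0, 0, 10]
    - [0, 0, 0, 0, 0, 0, 0]
    - [0, 0, 0, 0, 0, 0, 0]
    - [0, 0, 0, 0, 0, 0, 0]

```text
time_s: 3.65
tcp_pos: [463.0, 23.8, 107.0]
tcp_rot: [0.692, 0.147, -0.147, -0.692]
ft_force: [-0.4, 0.4, -0.4]
opening: 0.193
```

Call:
send_rows:
  plan:
    - [0, 0, 0, 0, 0, 0.05, 0]
    - [0, 0, 0, 0, 0, 0.1, 0]
    - [0, 0, 0, 0, 0, 0.15, 0]
    - [0, 0, 0, 0, 0, 0.2, 0]

```text
time_s: 4.05
tcp_pos: [462.7, 23.8, 127.4]
tcp_rot: [-0.692, -0.147, 0.147, 0.692]
ft_force: [0.8, 0.2, -0.4]
opening: 0.197
```

Call:
send_rows:
  plan:
    - [0, 0, 0, 0, 0, 0.25, 0]
    - [0, 0, 0, 0, 0, 0.3, 0]
    - [0, 0, 0, 0, 0, 0.4, 0]
    - [0, 0, 0, 0, 0, 0.5, 0]
    - [0, 0, 0, 0, 0, 0.5, 0]
    - [0, 0, 0, 0, 0, 0, 0]
    - [0, 0, 0, 0, 0, 0, 0]

```text
time_s: 4.75
tcp_pos: [463.0, 23.8, 205.6]
tcp_rot: [0.692, 0.148, -0.147, -0.691]
ft_force: [0.7, -0.9, -0.1]
opening: 0.197
```

```bash
python3 - <<'E'
from h import *
s=status.state();print(s["time_s"],s["tcp_pos"],s["ft_force"],s["opening"])
c=vision.capture("side");cv2.imwrite("pics/s3.png",cv2.resize(c["img"][100:240,160:320],None,fx=5,fy=5))
E
```

```text
4.75 [462.97550027  23.78368294 205.55968209] [ 0.69548107 -0.92853097 -0.12884713] 0.1965418222350503
```

View pics/s3.png

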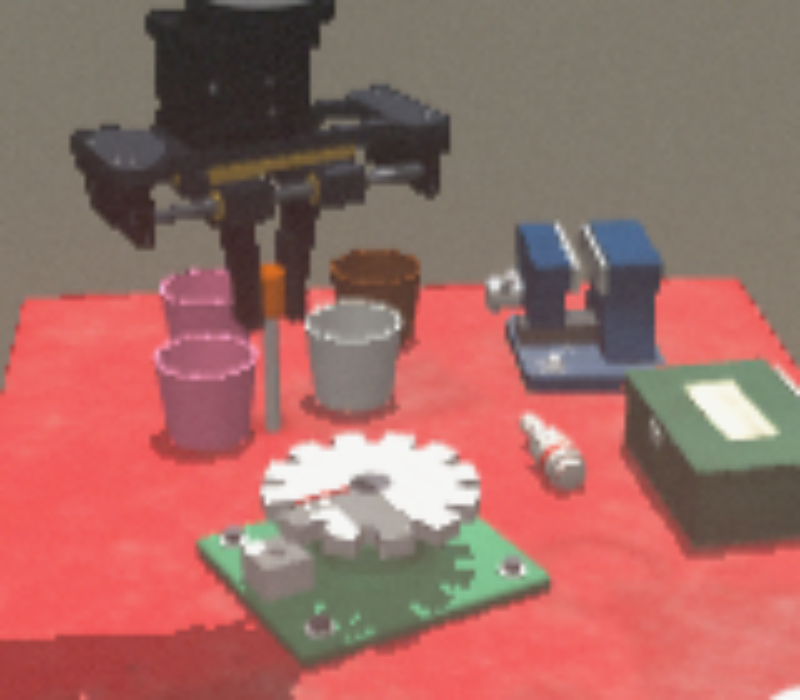

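The pin is held upright and clear of the rotor. Now to above the grey cup.

Call:
send_rows:
  plan:
    - [0, 0, 0, 0.1, 0.4, 0, 0]
    - [0, 0, 0, 0.2, 0.8, 0, 0]
    - [0, 0, 0, 0.2, 0.9, 0, 0]
    - [0, 0, 0, 0.2, 0.9, 0, 0]
    - [0, 0, 0, 0.2, 0.9, 0, 0]
    - [0, 0, 0, 0.2, 0.9, 0, 0]
    - [0, 0, 0, 0.2, 0.9, 0, 0]
    - [0, 0, 0, 0.2, 0.8, 0, 0]
    - [0, 0, 0, 0.11, 0.4, 0, 0]
    - [0, 0, 0, 0, 0, 0, 0]
    - [0, 0, 0, 0, 0, 0, 0]

```text
time_s: 5.9
tcp_pos: [526.2, 299.2, 203.5]
tcp_rot: [0.692, 0.146, -0.149, -0.691]
ft_force: [0.1, -0.4, -0.3]
opening: 0.196
```

```bash
python3 - <<'E'
from h import *
import pickle
s=status.state();print(s["time_s"],s["tcp_pos"],s["ft_force"],s["opening"],s["joints"].round(2))
c=vision.capture("wrist");pickle.dump((c,s),open("w4.pkl","wb"));cv2.imwrite("pics/w4.png",c["img"])
print([proj(c,[527.5+33*np.cos(a),300.2+33*np.sin(a),60],s) for a in (0,1.57,3.14,4.71)])
c=vision.capture("side");cv2.imwrite("pics/s4.png",cv2.resize(c["img"][100:240,160:320],None,fx=5,fy=5))
E
```

```text
5.9 [526.20755647 299.2208981  203.50333639] [ 0.14062539 -0.39226082 -0.2730408 ] 0.19595355704435885 [ 0.33  0.55  1.52 -0.    1.07 -0.09]
[(np.float64(286.3454634120235), np.float64(198.65919488983698)), (np.float64(271.32941516212594), np.float64(157.9432016873518)), (np.float64(229.07734552811547), np.float64(173.8418947845352)), (np.float64(245.50332611340684), np.float64(213.27048119604623))]
```

View pics/w4.png

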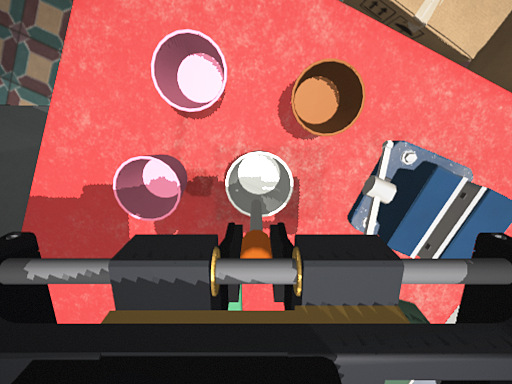

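View pics/s4.png

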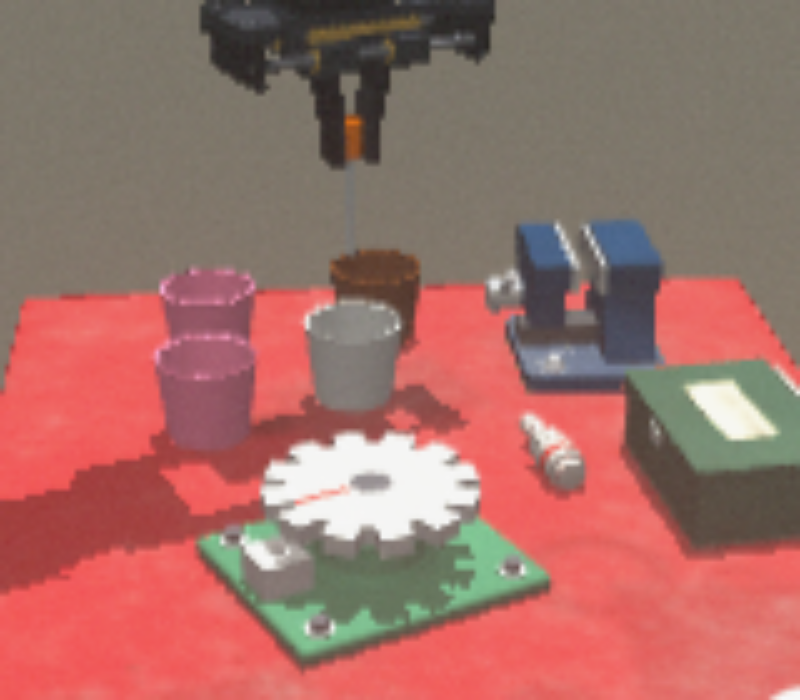

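The wrist view shows the pin hanging over the grey cup, with the rim centred at (259,184) against a predicted (258,186). Lowering.

Call:
send_rows:
  plan:
    - [0, 0, 0, 0.03, 0.03, -0.4, 0]
    - [0, 0, 0, 0, 0, -0.6, 0]
    - [0, 0, 0, 0, 0, -0.6, 0]
    - [0, 0, 0, 0, 0, -0.5, 0]
    - [0, 0, 0, 0, 0, -0.3, 0]
    - [0, 0, 0, 0, 0, -0.15, 0]
    - [0, 0, 0, 0, 0, -0.05, 0]
    - [0, 0, 0, 0, 0, 0, 0]
    - [0, 0, 0, 0, 0, 0, 0]

```text
time_s: 6.9
tcp_pos: [529.1, 301.2, 101.9]
tcp_rot: [-0.692, -0.148, 0.147, 0.692]
ft_force: [-0.1, 0.1, -0.2]
opening: 0.196
```

Call:
send_rows:
  plan:
    - [0, 0, 0, -0.03, -0.02, -0.08, 0]
    - [0, 0, 0, 0, 0, -0.04, 0]
    - [0, 0, 0, 0, 0, -0.02, 0]
    - [0, 0, 0, 0, 0, 0, 0]

```text
time_s: 7.3
tcp_pos: [527.2, 300.2, 95.2]
tcp_rot: [0.692, 0.147, -0.147, -0.692]
ft_force: [0.8, -0.2, -0.6]
opening: 0.194
```

Call:
send_rows:
  plan:
    - [0, 0, 0, 0, 0, -0.02, 0]
    - [0, 0, 0, 0, 0, 0, 0]

```text
time_s: 7.5
tcp_pos: [527.5, 300.3, 95.0]
tcp_rot: [-0.692, -0.147, 0.147, 0.692]
ft_force: [-0.5, -0.2, 3.6]
opening: 0.195
```

Touching the floor of the cup (3.6 N up). Releasing.

Call:
send_rows:
  plan:
    - [0, 0, 0, 0, 0, 0, 19]
    - [0, 0, 0, 0, 0, 0, 20]
    - [0, 0, 0, 0, 0, 0, 24]
    - [0, 0, 0, 0, 0, 0, 38]
    - [0, 0, 0, 0, 0, 0, 38]
    - [0, 0, 0, 0, 0, 0, 38]

```text
time_s: 8.1
tcp_pos: [527.3, 300.2, 94.4]
tcp_rot: [0.692, 0.147, -0.147, -0.692]
ft_force: [-0.2, 0.1, -0.5]
opening: 0.411
```

```bash
python3 - <<'E'
from h import *
s=status.state();print(s["time_s"],s["tcp_pos"],s["ft_force"],s["opening"])
c=vision.capture("side");cv2.imwrite("pics/s5.png",cv2.resize(c["img"][130:220,190:270],None,fx=6,fy=6))
E
```

```text
8.1 [527.25207605 300.15766838  94.42247845] [-0.24212696  0.10477512 -0.4556134 ] 0.4109744543938603
```

View pics/s5.png

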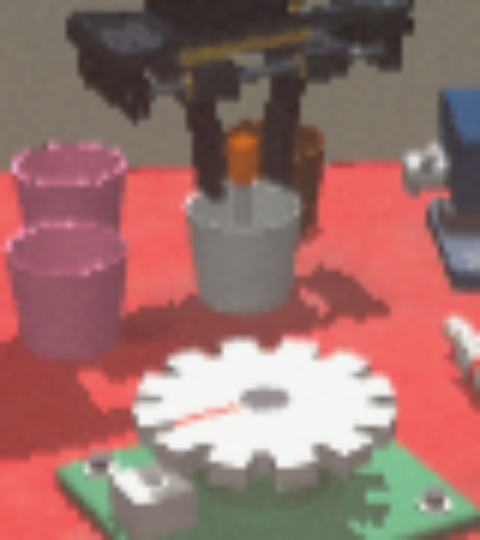

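The pin stands upright in the cup with the fingers clear. Retreating straight up.

Call:
send_rows:
  plan:
    - [0, 0, 0, 0, 0, 0.15, 38]
    - [0, 0, 0, 0, 0, 0.4, 38]
    - [0, 0, 0, 0, 0, 0.7, 38]
    - [0, 0, 0, 0, 0, 0.7, 38]
    - [0, 0, 0, 0, 0, 0.5, 38]
    - [0, 0, 0, 0, 0, 0, 20]
    - [0, 0, 0, 0, 0, 0, 0]

```text
time_s: 8.85
tcp_pos: [527.2, 300.2, 192.9]
tcp_rot: [-0.692, -0.147, 0.147, 0.692]
ft_force: [-0.2, -0.6, -0.0]
opening: 0.331
```

```bash
python3 - <<'E'
from h import *
s=status.state();print(s["time_s"],s["tcp_pos"],s["ft_force"],s["opening"])
c=vision.capture("side");cv2.imwrite("pics/s6.png",cv2.resize(c["img"][130:220,190:270],None,fx=6,fy=6))
E
```

```text
8.85 [527.18981446 300.15353157 192.85571817] [-0.22718271 -0.61377403 -0.04915824] 0.331244303627826
```

View pics/s6.png

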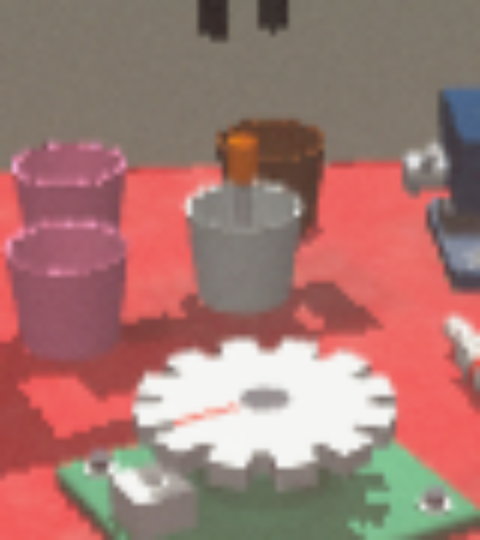

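The pin is standing in the cup. Next: shut the fingers, turn the tool and go over the rotor at 90° (world), radius 42 mm.

Call:
send_rows:
  plan:
    - [0, 0, -8.2, -0.01, -0.2, 0, 0]
    - [0, 0, -8.2, -0.01, -0.4, 0, 0]
    - [0, 0, -8.2, -0.01, -0.5, 0, 0]
    - [0, 0, -8.2, -0.01, -0.5, 0, 0]
    - [0, 0, -8.2, -0.01, -0.5, 0, 0]
    - [0, 0, -8.2, -0.01, -0.5, 0, 0]
    - [0, 0, -8.2, -0.01, -0.5, 0, 0]
    - [0, 0, -8.2, -0.01, -0.5, -0.1, 0]
    - [0, 0, -8.2, -0.01, -0.5, -0.2, 0]
    - [0, 0, -8.2, -0.01, -0.5, -0.3, 0]
    - [0, 0, -8.2, -0.01, -0.4, -0.3, 0]
    - [0, 0, -8.2, -0.02, -0.22, -0.3, 0]

```text
time_s: 10.1
tcp_pos: [521.1, 90.1, 142.7]
tcp_rot: [0.563, -0.43, 0.428, -0.561]
ft_force: [0.7, 0.2, 0.0]
opening: 0.005
```

Call:
send_rows:
  plan:
    - [0, 0, -8.2, 0, 0, -0.3, 0]
    - [0, 0, -8.2, 0, 0, -0.3, 0]
    - [0, 0, 0, 0, 0, -0.2, 0]
    - [0, 0, 0, 0, 0, -0.1, 0]
    - [0, 0, 0, 0, 0, 0, 0]
    - [0, 0, 0, 0, 0, 0, 0]

```text
time_s: 10.7
tcp_pos: [522.2, 91.5, 108.6]
tcp_rot: [0.497, -0.503, 0.503, -0.497]
ft_force: [1.0, -0.9, -0.0]
opening: 0.008
```

```bash
python3 - <<'E'
from h import *
import pickle
s=status.state();print(s["time_s"],s["tcp_pos"],s["ft_force"],s["opening"],s["joints"].round(2),Ro.from_quat(s["tcp_rot"]).as_matrix().round(3))
c=vision.capture("side");cv2.imwrite("pics/s7.png",cv2.resize(c["img"][120:230,180:290],None,fx=6,fy=6))
c=vision.capture("wrist");pickle.dump((c,s),open("w7.pkl","wb"));cv2.imwrite("pics/w7.png",c["img"])
E
```

```text
10.7 [522.19366844  91.52547853 108.59309335] [ 0.97646137 -0.90127964 -0.01378743] 0.007866987567664383 [-0.04  0.61  1.79  0.    0.75  1.55] [[-0.012  0.     1.   ]
 [-1.     0.    -0.012]
 [-0.    -1.     0.   ]]
```

View pics/s7.png

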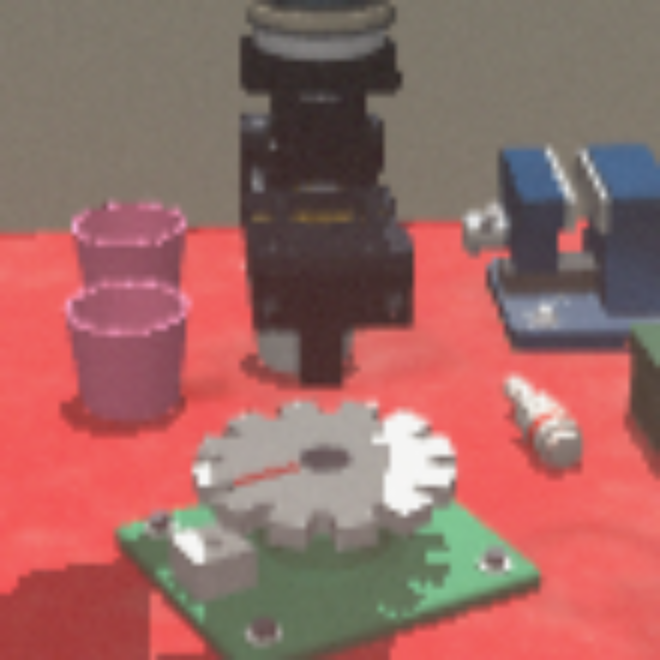

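View pics/w7.png

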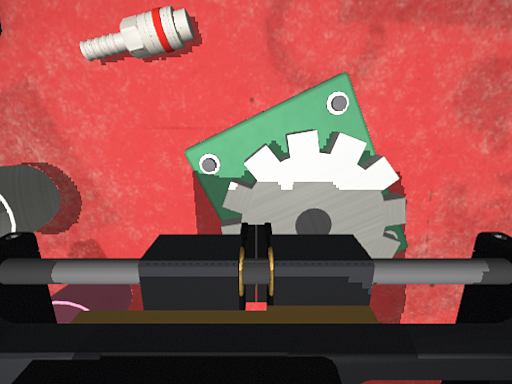

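The shut tips are above the rotor at radius about 42 mm. Wrist depth puts the rotor top near 63 mm, so contact should come at TCP z of about 85. I'll go down and then touch in small steps.

Call:
send_rows:
  plan:
    - [0, 0, 0, 0, 0, -0.2, 0]
    - [0, 0, 0, 0, 0, -0.1, 0]
    - [0, 0, 0, 0, 0, -0.1, 0]
    - [0, 0, 0, 0, 0, -0.05, 0]
    - [0, 0, 0, 0, 0, 0, 0]

```text
time_s: 11.3
tcp_pos: [521.8, 91.4, 90.1]
tcp_rot: [-0.497, 0.504, -0.503, 0.496]
ft_force: [-0.1, -0.6, 0.4]
opening: 0.009
```

Call:
send_rows:
  plan:
    - [0, 0, 0, 0, 0, -0.03, 0]
    - [0, 0, 0, 0, 0, 0, 0]

```text
time_s: 11.5
tcp_pos: [522.1, 91.4, 89.3]
tcp_rot: [0.497, -0.503, 0.503, -0.497]
ft_force: [0.1, -0.4, -0.3]
opening: 0.004
```

Call:
send_rows:
  plan:
    - [0, 0, 0, 0, 0, -0.02, 0]
    - [0, 0, 0, 0, 0, 0, 0]

```text
time_s: 11.7
tcp_pos: [522.1, 91.4, 88.6]
tcp_rot: [0.497, -0.503, 0.503, -0.497]
ft_force: [-0.8, -0.8, -0.6]
opening: 0.004
```

Call:
send_rows:
  plan:
    - [0, 0, 0, 0, 0, -0.02, 0]
    - [0, 0, 0, 0, 0, 0, 0]

```text
time_s: 11.9
tcp_pos: [522.1, 91.4, 87.7]
tcp_rot: [-0.497, 0.503, -0.503, 0.497]
ft_force: [-0.4, 0.2, -0.6]
opening: 0.005
```

Call:
send_rows:
  plan:
    - [0, 0, 0, 0, 0, -0.02, 0]
    - [0, 0, 0, 0, 0, 0, 0]

```text
time_s: 12.1
tcp_pos: [522.0, 91.4, 86.9]
tcp_rot: [-0.497, 0.503, -0.503, 0.497]
ft_force: [-0.6, -0.1, 0.1]
opening: 0.002
```

Call:
send_rows:
  plan:
    - [0, 0, 0, 0, 0, -0.02, 0]
    - [0, 0, 0, 0, 0, 0, 0]

```text
time_s: 12.3
tcp_pos: [522.0, 91.4, 86.0]
tcp_rot: [-0.497, 0.503, -0.503, 0.497]
ft_force: [0.3, 0.9, -0.0]
opening: 0.007
```

Call:
send_rows:
  plan:
    - [0, 0, 0, 0, 0, -0.02, 0]
    - [0, 0, 0, 0, 0, 0, 0]

```text
time_s: 12.5
tcp_pos: [522.2, 91.5, 85.5]
tcp_rot: [0.497, -0.503, 0.503, -0.497]
ft_force: [-0.7, -0.4, 2.9]
opening: 0.004
```

Contact: 2.9 N at TCP z 85.5, so the rotor top is near 63.6 mm. This matches the depth reading. Pressing a bit more.

Call:
send_rows:
  plan:
    - [0, 0, 0, 0, 0, -0.02, 0]
    - [0, 0, 0, 0, 0, 0, 0]

```text
time_s: 12.7
tcp_pos: [522.2, 91.5, 84.8]
tcp_rot: [0.497, -0.503, 0.503, -0.497]
ft_force: [-1.1, 0.4, 3.7]
opening: 0.008
```

Call:
send_rows:
  plan:
    - [0, 0, 0, 0, 0, -0.01, 0]
    - [0, 0, 0, 0, 0, 0, 0]

```text
time_s: 12.9
tcp_pos: [522.2, 91.6, 84.5]
tcp_rot: [0.496, -0.503, 0.503, -0.497]
ft_force: [-0.5, 1.3, 5.4]
opening: 0.003
```

Call:
send_rows:
  plan:
    - [0, 0, 0, 0, 0, -0.01, 0]
    - [0, 0, 5, -0.09, -0.005, 0, 0]
    - [0, 0, 5, -0.09, -0.01, 0, 0]
    - [0, 0, 5, -0.09, -0.02, 0, 0]
    - [0, 0, 0, 0, 0, 0, 0]

```text
time_s: 13.4
tcp_pos: [513.2, 90.1, 84.6]
tcp_rot: [-0.557, 0.432, -0.435, 0.56]
ft_force: [1.9, 2.3, 5.8]
opening: 0.009
```

```bash
cat >> h.py <<'E'
C=np.array([521.8,49.5])
def rep(n):
    s=status.state();p=s["tcp_pos"][:2]-C
    print("t",s["time_s"],"pos",s["tcp_pos"].round(1),"r",np.hypot(*p).round(1),"phi",np.degrees(np.arctan2(p[1],p[0])).round(1),"F",s["ft_force"].round(1),"yaw",np.degrees(np.arctan2(*Ro.from_quat(s["tcp_rot"]).as_matrix()[[1,0],[0,0]])).round(1))
    c=vision.capture("side");cv2.imwrite(f"pics/{n}.png",cv2.resize(c["img"][150:235,190:285],None,fx=6,fy=6));return c
E
python3 -c "
from h import *
rep('r1')"
```

```text
t 13.4 pos [513.2  90.1  84.6] r 41.5 phi 101.9 F [1.9 2.3 5.8] yaw -75.7
```

View pics/r1.png

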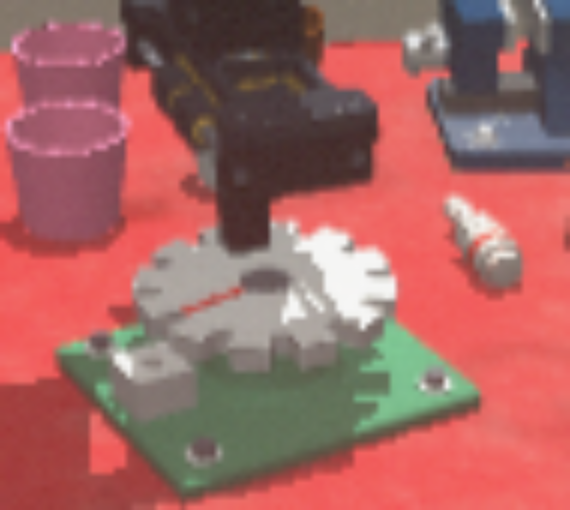

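```bash
cat >> h.py <<'E'
def line(c,z=63,s=None,rin=14,rout=46):
    h=cv2.cvtColor(c["img"],cv2.COLOR_BGR2HSV).astype(int);f,cx,cy=K(c);R,o=pose(c,s)
    v,u=np.mgrid[:384,:512];d=np.stack([(u-cx)/f,(v-cy)/f,np.ones_like(u)*1.],-1)@R.T
    W=o+d*((z-o[2])/d[...,2])[...,None];q=W[...,:2]-C;r=np.hypot(q[...,0],q[...,1])
    m=((h[...,0]<8)|(h[...,0]>172))&(h[...,1]>90)&(r>rin)&(r<rout)&(d[...,2]<0)
    if m.sum()<3: return None
    w=h[...,1][m].astype(float);a=np.sum(w[:,None]*q[m]/r[m][:,None],0);return int(m.sum()),np.degrees(np.arctan2(a[1],a[0])).round(1)%360,(np.hypot(*a)/w.sum()).round(3)
E
python3 -c "
from h import *
import pickle
c,s=pickle.load(open('side0.pkl','rb'));print(line(c))
c,s=pickle.load(open('top0.pkl','rb'));print('top',line(c))
c,s=pickle.load(open('w1.pkl','rb'));print('wrist',line(c,63.5,s))
print(line(vision.capture('side')))"
```

```text
(4, np.float64(208.0), np.float64(1.0))
top (7, np.float64(203.0), np.float64(1.0))
wrist (123, np.float64(203.7), np.float64(0.999))
(20, np.float64(162.3), np.float64(0.519))
```

```bash
cat >> h.py <<'E'
def line2(c,z=63,s=None,rin=14,rout=47,cen=None,th=25):
    im=c["img"].astype(int);f,cx,cy=K(c);R,o=pose(c,s);ce=C if cen is None else cen
    v,u=np.mgrid[:384,:512];d=np.stack([(u-cx)/f,(v-cy)/f,np.ones_like(u)*1.],-1)@R.T
    W=o+d*((z-o[2])/d[...,2])[...,None];q=W[...,:2]-ce;r=np.hypot(q[...,0],q[...,1])
    red=im[...,2]-(im[...,0]+im[...,1])/2
    m=((red>th)&(r>rin)&(r<rout)&(d[...,2]<0)).astype(np.uint8)
    n,l,st,_=cv2.connectedComponentsWithStats(m);out=[]
    for i in range(1,n):
        k=l==i
        if st[i,4]<4: continue
        w=red[k];g=(w[:,None]*q[k]).sum(0)/w.sum()
        out.append((int(st[i,4]),float(np.degrees(np.arctan2(g[1],g[0])).round(1)%360),float(np.hypot(*g).round(1))))
    return sorted(out,reverse=True)[:4]
E
python3 -c "
from h import *
import pickle
c,s=pickle.load(open('side0.pkl','rb'));print(line2(c))
c,s=pickle.load(open('top0.pkl','rb'));print('top',line2(c))
c,s=pickle.load(open('w1.pkl','rb'));print('wrist',line2(c,63.5,s))
print(line2(vision.capture('side')))"
```

```text
[(13, 207.3, 32.5)]
top [(35, 203.6, 31.2)]
wrist [(157, 203.4, 31.3)]
[(19, 218.6, 32.4), (12, 102.0, 40.6)]
```

The rotor follows: the line moved +11.3° for +12.4° of tip travel, and the force is 5.8 N. Continuing the stroke.

Call:
send_rows:
  plan:
    - [0, 0, 5, -0.087, -0.028, 0, 0]
    - [0, 0, 5, -0.085, -0.035, 0, 0]
    - [0, 0, 5, -0.081, -0.042, 0, 0]
    - [0, 0, 5, -0.077, -0.049, 0, 0]
    - [0, 0, 5, -0.073, -0.056, 0, 0]
    - [0, 0, 5, -0.068, -0.062, 0, 0]

```text
time_s: 14.15
tcp_pos: [494.3, 79.5, 84.5]
tcp_rot: [-0.651, 0.272, -0.275, 0.653]
ft_force: [2.2, 3.4, 6.0]
opening: 0.005
```

```bash
python3 -c "
from h import *
print(line2(rep('r2')))"
```

```text
t 14.15 pos [494.3  79.5  84.5] r 40.6 phi 132.5 F [2.2 3.4 6. ] yaw -45.6
[(15, 128.7, 39.9), (13, 243.0, 32.3)]
```

Call:
send_rows:
  plan:
    - [0, 0, 5, -0.067, -0.066, 0, 0]
    - [0, 0, 5, -0.061, -0.07, 0, 0]
    - [0, 0, 5, -0.054, -0.074, 0, 0]
    - [0, 0, 5, -0.047, -0.078, 0, 0]
    - [0, 0, 5, -0.035, -0.085, 0, 0]
    - [0, 0, 5, -0.028, -0.087, 0, 0]

```text
time_s: 14.8
tcp_pos: [483.0, 60.8, 84.5]
tcp_rot: [-0.7, 0.094, -0.098, 0.701]
ft_force: [2.7, 2.5, 5.8]
opening: 0.007
```

```bash
python3 -c "
from h import *
print(line2(rep('r3')))"
```

```text
t 14.8 pos [483.   60.8  84.5] r 40.4 phi 163.8 F [2.7 2.5 5.8] yaw -15.6
[(13, 269.7, 33.0), (7, 148.7, 38.1)]
```

View pics/r3.png

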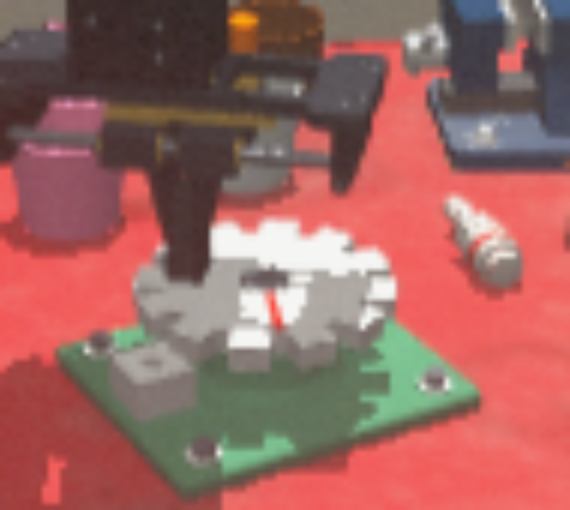

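Call:
send_rows:
  plan:
    - [0, 0, 5, -0.03, -0.089, -0.005, 0]
    - [0, 0, 5, -0.022, -0.091, -0.005, 0]
    - [0, 0, 5, -0.014, -0.092, 0, 0]
    - [0, 0, 5, -0.004, -0.092, 0, 0]
    - [0, 0, 5, 0.01, -0.091, 0, 0]
    - [0, 0, 5, 0.018, -0.089, 0, 0]

```text
time_s: 15.45
tcp_pos: [481.7, 38.9, 84.2]
tcp_rot: [0.702, 0.091, -0.087, -0.701]
ft_force: [2.6, 3.0, 5.2]
opening: 0.005
```

```bash
python3 -c "
from h import *
print(line2(rep('r4')))"
```

```text
t 15.45 pos [481.7  38.9  84.2] r 41.5 phi -165.2 F [2.6 3.  5.2] yaw 14.4
[(23, 179.6, 39.0), (16, 295.8, 30.9)]
```

Call:
send_rows:
  plan:
    - [0, 0, 5, 0.028, -0.087, -0.01, 0]
    - [0, 0, 5, 0.035, -0.085, 0, 0]
    - [0, 0, 5, 0.042, -0.081, -0.005, 0]
    - [0, 0, 5, 0.049, -0.077, 0, 0]
    - [0, 0, 5, 0.056, -0.073, 0, 0]
    - [0, 0, 5, 0.062, -0.068, 0, 0]

```text
time_s: 16.1
tcp_pos: [492.0, 20.5, 83.6]
tcp_rot: [0.655, 0.269, -0.265, -0.654]
ft_force: [1.7, 4.2, 7.6]
opening: 0.005
```

```bash
python3 -c "
from h import *
print(line2(rep('r5')))"
```

```text
t 16.1 pos [492.   20.5  83.6] r 41.6 phi -135.8 F [1.7 4.2 7.6] yaw 44.4
[(70, 183.4, 29.9), (20, 321.7, 31.8)]
```

Call:
send_rows:
  plan:
    - [0, 0, 5, 0.068, -0.062, 0, 0]
    - [0, 0, 5, 0.073, -0.056, 0, 0]
    - [0, 0, 5, 0.077, -0.049, 0, 0]
    - [0, 0, 5, 0.081, -0.042, 0, 0]
    - [0, 0, 5, 0.085, -0.035, 0, 0]
    - [0, 0, 5, 0.087, -0.028, 0, 0]

```text
time_s: 16.75
tcp_pos: [508.9, 9.7, 83.4]
tcp_rot: [-0.563, -0.428, 0.427, 0.563]
ft_force: [-1.2, 3.2, 8.3]
opening: 0.005
```

```bash
python3 -c "
from h import *
print(line2(rep('r6')))"
```

```text
t 16.75 pos [508.9   9.7  83.4] r 41.8 phi -108.0 F [-1.2  3.2  8.3] yaw 74.4
[(123, 168.1, 17.1), (19, 346.1, 28.3)]
```

Call:
send_rows:
  plan:
    - [0, 0, 5, 0.089, -0.02, 0.01, 0]
    - [0, 0, 5, 0.091, -0.012, 0, 0]
    - [0, 0, 5, 0.092, -0.004, 0, 0]
    - [0, 0, 5, 0.092, 0.004, 0.005, 0]
    - [0, 0, 5, 0.091, 0.012, 0, 0]
    - [0, 0, 5, 0.089, 0.02, 0, 0]

```text
time_s: 17.4
tcp_pos: [530.2, 8.9, 83.8]
tcp_rot: [-0.433, -0.559, 0.559, 0.433]
ft_force: [-2.7, -1.5, 7.5]
opening: 0.0
```

```bash
python3 -c "
from h import *
print(line2(rep('r7')))"
```

```text
t 17.4 pos [530.2   8.9  83.8] r 41.4 phi -78.3 F [-2.7 -1.5  7.5] yaw 104.5
[(25, 285.9, 32.1)]
```

View pics/r7.png

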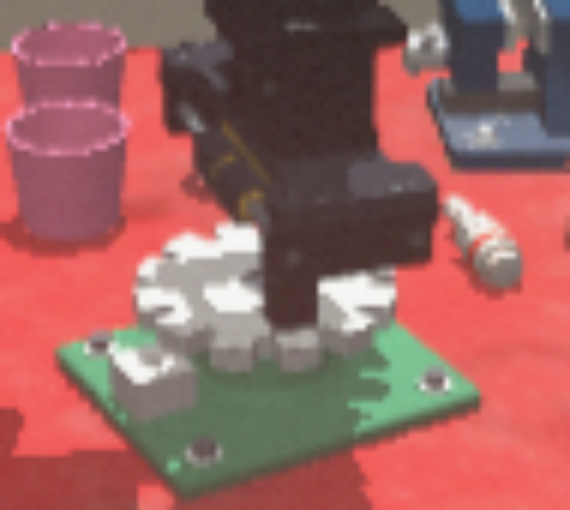

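Call:
send_rows:
  plan:
    - [0, 0, 5, 0.087, 0.028, 0.005, 0]
    - [0, 0, 5, 0.085, 0.035, 0, 0]
    - [0, 0, 5, 0.081, 0.042, 0, 0]
    - [0, 0, 5, 0.077, 0.049, 0, 0]
    - [0, 0, 5, 0.073, 0.056, 0, 0]
    - [0, 0, 5, 0.068, 0.062, 0, 0]
    - [0, 0, 0, 0, 0, 0, 0]

```text
time_s: 18.15
tcp_pos: [550.2, 19.6, 84.2]
tcp_rot: [-0.275, -0.652, 0.652, 0.273]
ft_force: [-0.6, -1.2, 6.2]
opening: 0.004
```

```bash
python3 -c "
from h import *
print(line2(rep('r8')));print(status.state()['joints'].round(2))"
```

```text
t 18.15 pos [550.2  19.6  84.2] r 41.2 phi -46.6 F [-0.6 -1.2  6.2] yaw 134.4
[(7, 54.0, 23.4)]
[-0.17  0.67  1.75 -0.    0.72 -2.51]
```

About 224° of tip travel so far. I'll lift, unwind the wrist about 200° in place and look.

Call:
send_rows:
  plan:
    - [0, 0, 0, 0, 0, 0.05, 0]
    - [0, 0, 0, 0, 0, 0.15, 0]
    - [0, 0, -4, 0, 0, 0.5, 0]
    - [0, 0, -8.4, 0, 0, 0.5, 0]
    - [0, 0, -8.4, 0, 0, 0, 0]
    - [0, 0, -8.4, 0, 0, 0, 0]
    - [0, 0, -8.4, 0, 0, 0, 0]
    - [0, 0, -8.4, 0, 0, 0, 0]
    - [0, 0, -8.4, 0, 0, 0, 0]
    - [0, 0, -8.4, 0, 0, 0, 0]
    - [0, 0, -8.4, 0, 0, 0, 0]
    - [0, 0, -8.4, 0, 0, 0, 0]

```text
time_s: 19.4
tcp_pos: [549.1, 20.2, 131.4]
tcp_rot: [-0.629, -0.322, 0.323, 0.629]
ft_force: [0.6, 0.4, -0.1]
opening: -0.0
```

Call:
send_rows:
  plan:
    - [0, 0, -8.4, 0, 0, 0, 0]
    - [0, 0, -8.4, 0, 0, 0, 0]
    - [0, 0, -8.4, 0, 0, 0, 0]
    - [0, 0, -8.4, 0, 0, 0, 0]
    - [0, 0, -8.4, 0, 0, 0, 0]
    - [0, 0, -8.4, 0, 0, 0, 0]
    - [0, 0, -8.4, 0, 0, 0, 0]
    - [0, 0, -8.4, 0, 0, 0, 0]
    - [0, 0, -8.4, 0, 0, 0, 0]
    - [0, 0, -8.4, 0, 0, 0, 0]
    - [0, 0, -8.4, 0, 0, 0, 0]
    - [0, 0, -8.4, 0, 0, 0, 0]

```text
time_s: 20.6
tcp_pos: [549.1, 20.2, 131.4]
tcp_rot: [0.65, -0.279, 0.279, -0.65]
ft_force: [-0.3, 0.0, 0.2]
opening: 0.006
```

Call:
send_rows:
  plan:
    - [0, 0, -8.4, 0, 0, 0, 0]
    - [0, 0, -8.4, 0, 0, 0, 0]
    - [0, 0, 0, 0, 0, 0, 0]

```text
time_s: 20.9
tcp_pos: [549.2, 20.1, 131.4]
tcp_rot: [0.603, -0.369, 0.369, -0.603]
ft_force: [-0.5, -0.1, 0.6]
opening: 0.006
```

```bash
python3 -c "
from h import *
import pickle
s=status.state();w=vision.capture('wrist');cv2.imwrite('pics/w9.png',w['img']);pickle.dump((w,s),open('w9.pkl','wb'))
print('side',line2(rep('r9')));t=vision.capture('top');print('top',line2(t),'wrist',line2(w,63.5,s));cv2.imwrite('pics/t9.png',cv2.resize(t['img'][160:260,200:330],None,fx=5,fy=5))
"
```

```text
t 20.95 pos [549.2  20.1 131.4] r 40.2 phi -47.0 F [-1.   0.1  0.4] yaw -62.8
side [(10, 57.2, 28.5)]
top [] wrist [(284, 58.6, 32.2), (82, 248.3, 40.4)]
```

View pics/r9.png

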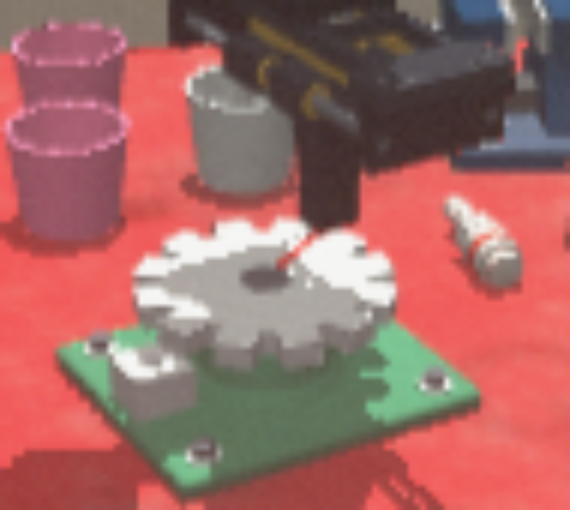

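View pics/w9.png

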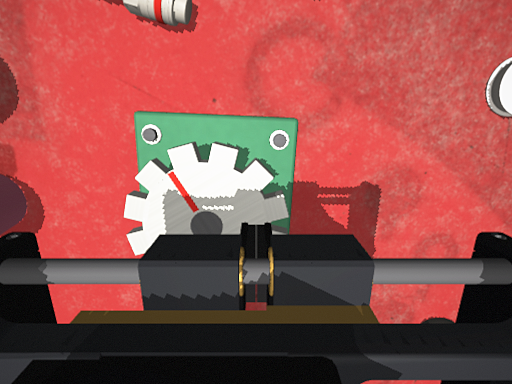

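The line is now at about 58° by wrist (57° by side), so the rotor has turned about 214° and 146° remain. I'll touch down again at the same place.

Call:
send_rows:
  plan:
    - [0, 0, 0, 0.01, -0.01, -0.4, 0]
    - [0, 0, 0, 0.01, -0.01, -0.4, 0]
    - [0, 0, 0, 0, 0, -0.2, 0]
    - [0, 0, 0, 0, 0, -0.1, 0]
    - [0, 0, 0, 0, 0, 0, 0]

```text
time_s: 21.55
tcp_pos: [550.0, 19.4, 87.2]
tcp_rot: [0.603, -0.369, 0.369, -0.603]
ft_force: [-0.5, 1.0, -0.1]
opening: 0.005
```

Call:
send_rows:
  plan:
    - [0, 0, 0, 0, 0, -0.02, 0]
    - [0, 0, 0, 0, 0, -0.01, 0]
    - [0, 0, 0, 0, 0, 0, 0]

```text
time_s: 21.85
tcp_pos: [550.5, 19.3, 86.8]
tcp_rot: [-0.603, 0.369, -0.369, 0.603]
ft_force: [0.5, 0.7, -0.2]
opening: 0.006
```

Call:
send_rows:
  plan:
    - [0, 0, 0, 0, 0, -0.02, 0]
    - [0, 0, 0, 0, 0, -0.01, 0]
    - [0, 0, 0, 0, 0, 0, 0]

```text
time_s: 22.15
tcp_pos: [550.5, 19.2, 85.5]
tcp_rot: [-0.603, 0.369, -0.37, 0.603]
ft_force: [-0.0, 0.1, 3.1]
opening: 0.004
```

Call:
send_rows:
  plan:
    - [0, 0, 0, 0, 0, -0.02, 0]
    - [0, 0, 0, 0, 0, 0, 0]

```text
time_s: 22.35
tcp_pos: [550.6, 19.2, 84.7]
tcp_rot: [-0.603, 0.369, -0.37, 0.603]
ft_force: [0.4, 0.4, 4.6]
opening: 0.005
```

Call:
send_rows:
  plan:
    - [0, 0, 0, 0, 0, -0.015, 0]
    - [0, 0, 5, 0.064, 0.066, 0, 0]
    - [0, 0, 5, 0.058, 0.071, 0, 0]
    - [0, 0, 5, 0.051, 0.076, 0, 0]
    - [0, 0, 5, 0.044, 0.08, 0, 0]
    - [0, 0, 5, 0.037, 0.084, 0, 0]
    - [0, 0, 5, 0.03, 0.087, 0, 0]

```text
time_s: 23.05
tcp_pos: [562.0, 37.4, 84.3]
tcp_rot: [0.679, -0.199, 0.2, -0.678]
ft_force: [-1.6, -2.0, 5.0]
opening: 0.005
```

```bash
python3 -c "
from h import *
print(line2(rep('r10')))"
```

```text
t 23.05 pos [562.   37.4  84.3] r 42.0 phi -16.8 F [-1.6 -2.   5. ] yaw -32.7
[(14, 87.7, 29.2), (5, 345.8, 43.0)]
```

Call:
send_rows:
  plan:
    - [0, 0, 5, 0.022, 0.089, -0.01, 0]
    - [0, 0, 5, 0.014, 0.09, 0, 0]
    - [0, 0, 5, 0.006, 0.091, 0, 0]
    - [0, 0, 5, -0.002, 0.092, 0, 0]
    - [0, 0, 5, -0.01, 0.091, 0, 0]
    - [0, 0, 5, -0.017, 0.09, 0, 0]

```text
time_s: 23.7
tcp_pos: [563.3, 59.0, 84.2]
tcp_rot: [0.707, -0.016, 0.018, -0.707]
ft_force: [1.1, -2.5, 5.9]
opening: 0.005
```

```bash
python3 -c "
from h import *
print(line2(rep('r11')))"
```

```text
t 23.7 pos [563.3  59.   84.2] r 42.6 phi 12.9 F [ 1.1 -2.5  5.9] yaw -2.7
[(14, 120.7, 29.9)]
```

Call:
send_rows:
  plan:
    - [0, 0, 5, -0.025, 0.088, 0, 0]
    - [0, 0, 5, -0.033, 0.086, 0, 0]
    - [0, 0, 5, -0.04, 0.082, 0, 0]
    - [0, 0, 5, -0.047, 0.079, 0, 0]
    - [0, 0, 5, -0.054, 0.074, 0, 0]
    - [0, 0, 5, -0.06, 0.069, 0, 0]

```text
time_s: 24.35
tcp_pos: [554.0, 78.3, 84.3]
tcp_rot: [0.688, 0.168, -0.165, -0.686]
ft_force: [1.6, -1.7, 5.8]
opening: 0.01
```

```bash
python3 -c "
from h import *
print(line2(rep('r12')))"
```

```text
t 24.35 pos [554.   78.3  84.3] r 43.1 phi 41.8 F [ 1.6 -1.7  5.8] yaw 27.3
[(17, 151.4, 30.8), (7, 43.8, 39.9)]
```

Call:
send_rows:
  plan:
    - [0, 0, 5, -0.068, 0.06, 0, 0]
    - [0, 0, 5, -0.073, 0.054, 0, 0]
    - [0, 0, 5, -0.078, 0.048, 0, 0]
    - [0, 0, 5, -0.08, 0.044, 0, 0]
    - [0, 0, 5, -0.084, 0.037, 0, 0]
    - [0, 0, 5, -0.087, 0.03, 0, 0]

```text
time_s: 25.0
tcp_pos: [536.4, 89.9, 84.6]
tcp_rot: [0.622, 0.341, -0.336, -0.62]
ft_force: [3.7, 1.6, 4.9]
opening: 0.006
```

```bash
python3 -c "
from h import *
print(line2(rep('r13')))
s=status.state();w=vision.capture('wrist');cv2.imwrite('pics/w13.png',w['img']);print(line2(w,62.5,s))"
```

```text
t 25.0 pos [536.4  89.9  84.6] r 43.0 phi 70.1 F [3.7 1.6 4.9] yaw 57.2
[(20, 177.1, 32.2)]
[(438, 169.9, 31.7), (187, 30.3, 34.7), (59, 327.1, 45.7)]
```

View pics/w13.png

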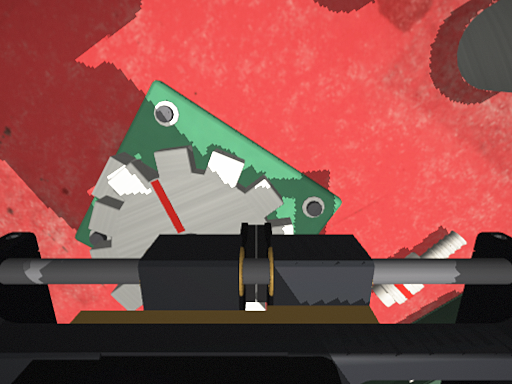

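View pics/r13.png

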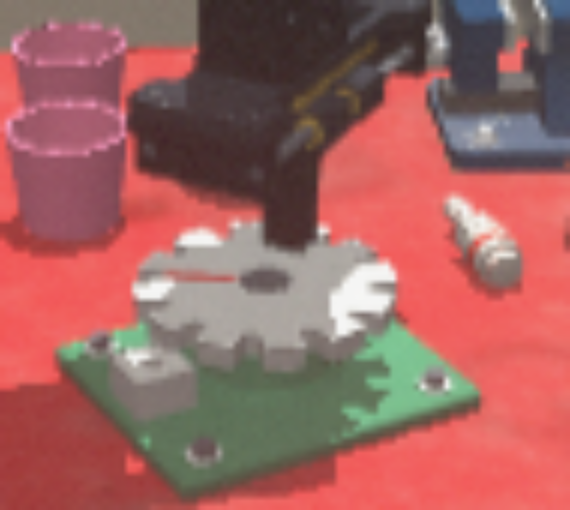

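Call:
send_rows:
  plan:
    - [0, 0, 5, -0.089, 0.018, -0.01, 0]
    - [0, 0, 5, -0.09, 0.01, -0.005, 0]
    - [0, 0, 5, -0.091, 0.006, 0, 0]
    - [0, 0, 5, -0.092, -0.002, 0, 0]
    - [0, 0, 5, -0.091, -0.01, 0, 0]
    - [0, 0, 0, 0, 0, 0, 0]

```text
time_s: 25.7
tcp_pos: [516.9, 91.2, 83.9]
tcp_rot: [0.534, 0.466, -0.463, -0.532]
ft_force: [1.9, 3.6, 6.5]
opening: 0.009
```

```bash
python3 -c "
from h import *
print(line2(rep('r14')))
s=status.state();w=vision.capture('wrist');cv2.imwrite('pics/w14.png',w['img']);print(line2(w,62.5,s))"
```

```text
t 25.7 pos [516.9  91.2  83.9] r 42.0 phi 96.6 F [1.9 3.6 6.5] yaw 82.1
[(19, 203.8, 31.7), (13, 99.4, 40.4)]
[(442, 193.7, 31.6), (191, 55.3, 33.4), (102, 352.2, 45.3)]
```

View pics/w14.png

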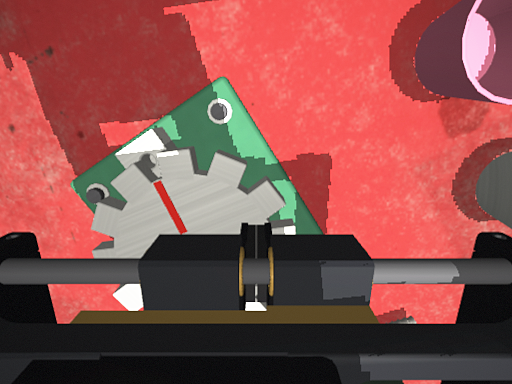

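```bash
python3 -c "
from h import *
s=status.state();w=vision.capture('wrist')
A=lambda a,b,z:np.degrees(np.arctan2(*(onplane(w,*b,z,s)-onplane(w,*a,z,s))[[1,0]]))%360
print('line',A((184,232),(156,182),62.5),'edges',A((222,78),(77,182),12),A((222,78),(322,235),12))
import pickle
w,s=pickle.load(open('w1.pkl','rb'))
print('w1 line',A((220+345/4,100+333/4),(220+208/4,100+333/4),63.6),'edge',A((220+655/4,100+38/4),(220+85/4,100+48/4),12))
"
```

```text
line 195.69605734906085 edges 295.0537178383251 25.00828657099125
w1 line 203.3037419792187 edge 204.2392609245229
```

By direction relative to the plate edges, the line has about 8.5° still to go. Nudging on.

Call:
send_rows:
  plan:
    - [0, 0, 4, -0.072, -0.013, 0, 0]
    - [0, 0, 4, -0.07, -0.018, 0, 0]
    - [0, 0, 0, 0, 0, 0, 0]

```text
time_s: 26.15
tcp_pos: [511.1, 89.9, 83.8]
tcp_rot: [0.501, 0.502, -0.499, -0.499]
ft_force: [2.2, 3.1, 7.2]
opening: 0.005
```

```bash
python3 -c "
from h import *
print(line2(rep('r15')))
s=status.state();w=vision.capture('wrist');cv2.imwrite('pics/w15.png',w['img']);print(line2(w,62.5,s))"
```

```text
t 26.15 pos [511.1  89.9  83.8] r 41.8 phi 104.8 F [2.2 3.1 7.2] yaw 90.1
[(19, 209.6, 32.7), (11, 105.6, 41.2)]
[(440, 201.4, 31.5), (190, 63.5, 33.1), (155, 0.3, 44.9)]
```

View pics/r15.png

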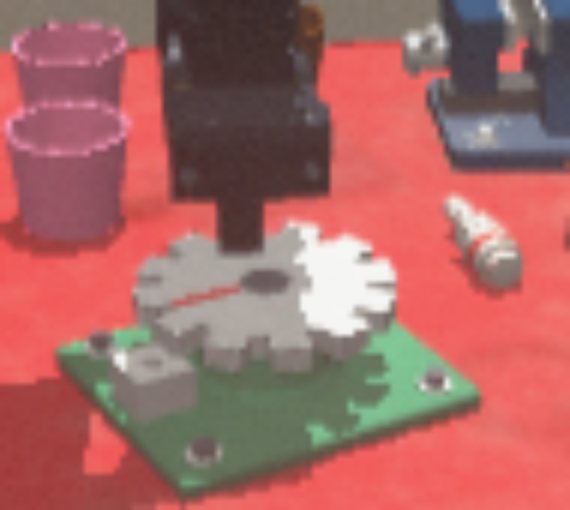

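The line is now within about 1° of home. Lifting straight up and moving aside to check with a clear view.

Call:
send_rows:
  plan:
    - [0, 0, 0, 0, 0, 0.03, 0]
    - [0, 0, 0, 0, 0, 0.05, 0]
    - [0, 0, 0, 0, 0, 0.3, 0]
    - [0, 0, 0, 0, 0, 0.7, 0]
    - [0, 0, 0, 0, 0, 0.9, 0]
    - [0, 0, 0, 0, 0, 0.9, 0]
    - [0, 0, 0, 0, -0.8, 0.3, 0]
    - [0, 0, 0, 0, -1, 0, 0]
    - [0, 0, 0, 0, -1, 0, 0]
    - [0, 0, 0, 0, -1, 0, 0]
    - [0, 0, 0, 0, -1, 0, 0]
    - [0, 0, 0, 0, -1, 0, 0]

```text
time_s: 27.45
tcp_pos: [508.1, -144.0, 210.1]
tcp_rot: [-0.499, -0.5, 0.5, 0.5]
ft_force: [0.8, -0.9, -0.0]
opening: 0.007
```

Call:
send_rows:
  plan:
    - [0, 0, 0, 0, -1, 0, 0]
    - [0, 0, 0, 0, -0.9, 0, 0]
    - [0, 0, 0, 0, -0.5, 0, 0]
    - [0, 0, 0, 0, 0, 0, 0]
    - [0, 0, 0, 0, 0, 0, 0]

```text
time_s: 27.95
tcp_pos: [508.4, -237.5, 209.7]
tcp_rot: [-0.499, -0.5, 0.5, 0.501]
ft_force: [-0.4, 0.1, -0.7]
opening: 0.005
```

```bash
python3 -c "
from h import *
import pickle
c=rep('r16');print('side',line2(c));cv2.imwrite('pics/s16.png',c['img'])
t=vision.capture('top');print('top',line2(t));pickle.dump(t,open('t16.pkl','wb'));cv2.imwrite('pics/t16.png',cv2.resize(t['img'][165:270,125:315],None,fx=4,fy=4,interpolation=cv2.INTER_CUBIC))"
```

```text
t 27.95 pos [ 508.4 -237.5  209.7] r 287.3 phi -92.7 F [-0.4  0.1 -0.7] yaw 90.0
side [(273, 353.1, 3.3)]
top [(31, 202.1, 31.0)]
```

View pics/t16.png

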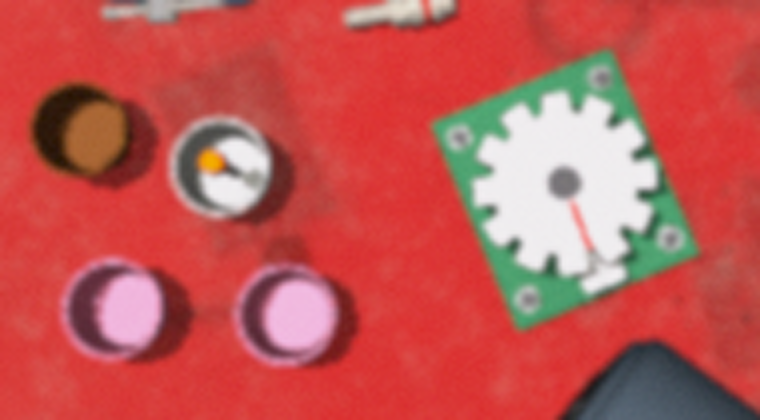

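View pics/r16.png

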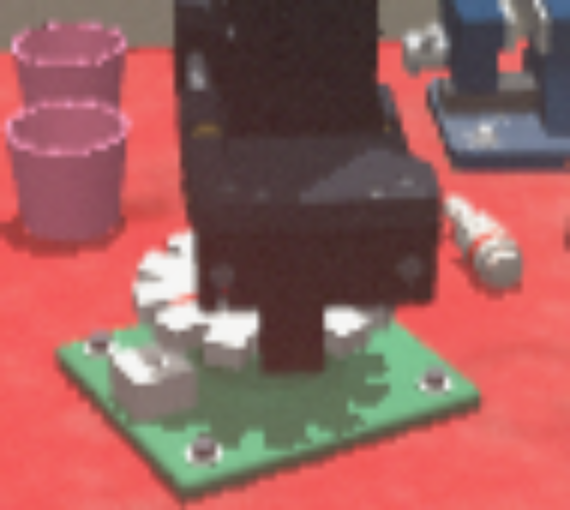

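Top view: the pin stands in the grey cup (head at about (177,205)). The line reads 202.1° against 203.6° at the start with the same camera. I'll check the remaining angle independently by a polar comparison of the rotor with the first picture.

```bash
python3 -c "
from h import *
import pickle
c,_=pickle.load(open('top0.pkl','rb'));t=pickle.load(open('t16.pkl','rb'))
u,v=proj(c,[521.9,49.6,63.5]);print(u,v)
def pol(i,lo=15.5,hi=21.5):
    g=cv2.cvtColor(i,cv2.COLOR_BGR2GRAY).astype(np.float32)
    th=np.radians(np.arange(0,360,.25));r=np.arange(lo,hi,.5)
    X=(u+r[None]*np.cos(th)[:,None]).astype(np.float32);Y=(v+r[None]*np.sin(th)[:,None]).astype(np.float32)
    return cv2.remap(g,X,Y,cv2.INTER_CUBIC)
a,b=pol(c['img']),pol(t['img'])
k=np.ones(1440,bool);k[int(60/.25):int(95/.25)]=False   # pin zone out
best=[(np.corrcoef(a[k].ravel(),np.roll(b,n,0)[k].ravel())[0,1],n*.25) for n in range(-50,51)]
print(sorted(best)[::-1][:4])
for th in (20,40,60): print(th,line2(c,63.6,th=th),line2(t,63.6,th=th))
"
```

```text
265.6918949394874 210.221376736708
[(np.float64(0.9930715513279339), -1.5), (np.float64(0.9928870874143031), -1.25), (np.float64(0.9902854987346477), -1.75), (np.float64(0.9897187242669053), -1.0)]
20 [(36, 203.5, 31.2)] [(33, 202.2, 31.2)]
40 [(26, 203.7, 31.5)] [(25, 202.5, 31.5)]
60 [(19, 203.4, 32.6)] [(16, 202.1, 32.0)]
```

```bash
python3 -c "
from h import *
print(status.state()['joint_vel'].round(3));print(manip.sign_off())"
```

```text
[ 0.009 -0.001 -0.002 -0.003 -0.006 -0.003]
the job is handed in; nothing more can be done
None
```

The job is done and handed in at about 28 s. The pin stands in the aluminium cup, and the rotor has gone round one full turn anticlockwise with its red line back over the pin socket.

**Pin:** I gripped it by the orange head, drew it straight up and set it down in the grey cup. The last top view shows it in that cup, and I touched neither the look-alike cups nor the other parts.

**Rotor:** I found its top by touch at about 63.6 mm. I dragged it round with shut tips at about 42 mm from the axis, in two strokes, lifting once at about 215° to unwind the wrist. The downward force was never above 8.3 N at any reading, though readings came only at the end of each move.

**Last checks:** In the clear top view, the line direction and a polar comparison with the first picture agree. The rotor sits 1.3–1.5° (about 0.024 rad) short of its starting angle, within the 0.03 rad play, so I left it.

**Checks that disagreed or failed:**
- **Line angle:** while I was pressing, the side and wrist cameras differed by 7–10°, so I set the final nudge by the line's direction relative to the plate edges.
- **Side view:** the gripper blocked the line in the final side picture, so that check gave nothing.

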